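Fit the painted pegs to the coat rail in their drying order

TASK

The paint on the four coat pegs is dry: take them off their drying blocks and seat each one fully home, upright, in a mortise of the dark coat rail, in the same order as they stand now, so that the peg nearest the robot goes into the mortise nearest the robot and so on to the far end. Keep the pegs upright, let go of them, and leave the tape roll, the sanding block and the round tin where they are.

Things in the scene. Friction and masses are not known exactly. Their poses are not given: they have to be found in the camera images.
- peg_red: upright turned coat peg, 50 g, head painted red. Origin on its axis in the plane of its shoulder (underside of its collar), z up. Above: collar 30 mm wide (0 to 6 mm), neck 20 mm (6 to 28), straight round painted head 28 mm (28 to 48; grip here), domed top at 56. Below: tapered tenon 22 mm long, 18 mm wide at the shoulder, 10 at the tip. Starts in the bore of block_red, shoulder on its top.
- peg_blue: upright turned coat peg, 50 g, head painted blue. Origin on its axis in the plane of its shoulder (underside of its collar), z up. Above: collar 30 mm wide (0 to 6 mm), neck 20 mm (6 to 28), straight round painted head 28 mm (28 to 48; grip here), domed top at 56. Below: tapered tenon 22 mm long, 18 mm wide at the shoulder, 10 at the tip. Starts in the bore of block_blue, shoulder on its top.
- peg_yellow: upright turned coat peg, 50 g, head painted yellow. Origin on its axis in the plane of its shoulder (underside of its collar), z up. Above: collar 30 mm wide (0 to 6 mm), neck 20 mm (6 to 28), straight round painted head 28 mm (28 to 48; grip here), domed top at 56. Below: tapered tenon 22 mm long, 18 mm wide at the shoulder, 10 at the tip. Starts in the bore of block_yellow, shoulder on its top.
- peg_green: upright turned coat peg, 50 g, head painted green. Origin on its axis in the plane of its shoulder (underside of its collar), z up. Above: collar 30 mm wide (0 to 6 mm), neck 20 mm (6 to 28), straight round painted head 28 mm (28 to 48; grip here), domed top at 56. Below: tapered tenon 22 mm long, 18 mm wide at the shoulder, 10 at the tip. Starts in the bore of block_green, shoulder on its top.
- block_red: scrap-wood drying block, 42 x 42 x 34 mm high, spotted with red paint, fixed in the tray; bore 20 mm wide, 27 mm deep in the middle of its top. Origin at the centre of its underside. It stays there and goes on showing where the red peg stood in the row.
- block_blue: scrap-wood drying block, 42 x 42 x 34 mm high, spotted with blue paint, fixed in the tray; bore 20 mm wide, 27 mm deep in the middle of its top. Origin at the centre of its underside. It stays there and goes on showing where the blue peg stood in the row.
- block_yellow: scrap-wood drying block, 42 x 42 x 34 mm high, spotted with yellow paint, fixed in the tray; bore 20 mm wide, 27 mm deep in the middle of its top. Origin at the centre of its underside. It stays there and goes on showing where the yellow peg stood in the row.
- block_green: scrap-wood drying block, 42 x 42 x 34 mm high, spotted with green paint, fixed in the tray; bore 20 mm wide, 27 mm deep in the middle of its top. Origin at the centre of its underside. It stays there and goes on showing where the green peg stood in the row.
- drip_tray: shallow steel tray, 210 x 66 x 12 mm, floor 3 mm, fixed, left or right of the fixed green vice (about 110 mm tall). Origin at the centre of its underside; x along the row of four blocks, away from the robot. The blocks stand on its floor in any order, near x = -75, -25, 25, 75 mm, y = 0 (within 4 mm); their tops are 37 mm above the bench.
- coat_rail: dark wooden coat rail, 192 x 64 x 30 mm, face up, fixed, across the vice from the tray. Origin at the centre of its underside; x along it, away from the robot; face at z = 30 mm. Four empty mortises 20 mm wide, bevelled, 25 mm deep, at x = -75, -25, 25, 75 mm, y = 0 (the two small dark discs are screw holes). A peg seated home has its origin at z = 30 mm over the mortise's centre.
- masking_tape: bystander: roll of masking tape lying flat, 98 mm across, 25 mm high, loose; origin under its centre
- sanding_block: bystander: cork sanding block, 67 x 112 x 33 mm high, loose; origin under its centre
- wax_tin: bystander: round white and red tin, 68 mm across, 43 mm high, loose; origin under its centre
There are look-alikes about, which are no part of the job. Leave any pink look-alike of the peg_blue alone.

How it is judged:
At the end, for the whole second after the job is handed in: Each peg stands in the rail's mortise that has the same number, counted from the robot's end, as its own drying block has in the tray: within 8 mm of the mortise along and across the rail, its shoulder within 3 mm of the rail's face, less than 0.1 rad from upright, at rest and released (((x of block_red in the frame of drip_tray between -0.095 and -0.055 m and x of peg_red in the frame of coat_rail between -0.083 and -0.067 m) or (x of block_red in the frame of drip_tray between -0.045 and -0.005 m and x of peg_red in the frame of coat_rail between -0.033 and -0.017 m) or (x of block_red in the frame of drip_tray between 0.005 and 0.045 m and x of peg_red in the frame of coat_rail between 0.017 and 0.033 m) or (x of block_red in the frame of drip_tray between 0.055 and 0.095 m and x of peg_red in the frame of coat_rail between 0.067 and 0.083 m)) and y of peg_red in the frame of coat_rail between -0.008 and 0.008 m and z of peg_red in the frame of coat_rail between 0.027 and 0.033 m and angle between each of peg_red, peg_blue, peg_yellow, peg_green's own z axis and vertical below 0.1 rad and linear speed of each of peg_red, peg_blue, peg_yellow, peg_green below 0.02 m/s and contact force between the fingers and peg_red below 0.1 N and ((x of block_blue in the frame of drip_tray between -0.095 and -0.055 m and x of peg_blue in the frame of coat_rail between -0.083 and -0.067 m) or (x of block_blue in the frame of drip_tray between -0.045 and -0.005 m and x of peg_blue in the frame of coat_rail between -0.033 and -0.017 m) or (x of block_blue in the frame of drip_tray between 0.005 and 0.045 m and x of peg_blue in the frame of coat_rail between 0.017 and 0.033 m) or (x of block_blue in the frame of drip_tray between 0.055 and 0.095 m and x of peg_blue in the frame of coat_rail between 0.067 and 0.083 m)) and y of peg_blue in the frame of coat_rail between -0.008 and 0.008 m and z of peg_blue in the frame of coat_rail between 0.027 and 0.033 m and contact force between the fingers and peg_blue below 0.1 N and ((x of block_yellow in the frame of drip_tray between -0.095 and -0.055 m and x of peg_yellow in the frame of coat_rail between -0.083 and -0.067 m) or (x of block_yellow in the frame of drip_tray between -0.045 and -0.005 m and x of peg_yellow in the frame of coat_rail between -0.033 and -0.017 m) or (x of block_yellow in the frame of drip_tray between 0.005 and 0.045 m and x of peg_yellow in the frame of coat_rail between 0.017 and 0.033 m) or (x of block_yellow in the frame of drip_tray between 0.055 and 0.095 m and x of peg_yellow in the frame of coat_rail between 0.067 and 0.083 m)) and y of peg_yellow in the frame of coat_rail between -0.008 and 0.008 m and z of peg_yellow in the frame of coat_rail between 0.027 and 0.033 m and contact force between the fingers and peg_yellow below 0.1 N and ((x of block_green in the frame of drip_tray between -0.095 and -0.055 m and x of peg_green in the frame of coat_rail between -0.083 and -0.067 m) or (x of block_green in the frame of drip_tray between -0.045 and -0.005 m and x of peg_green in the frame of coat_rail between -0.033 and -0.017 m) or (x of block_green in the frame of drip_tray between 0.005 and 0.045 m and x of peg_green in the frame of coat_rail between 0.017 and 0.033 m) or (x of block_green in the frame of drip_tray between 0.055 and 0.095 m and x of peg_green in the frame of coat_rail between 0.067 and 0.083 m)) and y of peg_green in the frame of coat_rail between -0.008 and 0.008 m and z of peg_green in the frame of coat_rail between 0.027 and 0.033 m and contact force between the fingers and peg_green below 0.1 N); the robot touches nothing.
It fails at once if a peg falls over or is laid on its side (angle between any of peg_red, peg_blue, peg_yellow, peg_green's own z axis and vertical above 0.8 rad).
It fails at once if the tape roll, the sanding block or the round tin is pushed more than 30 mm (distance of any of masking_tape, sanding_block, wax_tin from where it was at the start of the episode above 0.03 m).
It also fails if it takes over 131 s, if anything falls off the work surface, if the arm or the gripper's body presses on something with over 40 N, if the wrist force passes 120 N, or if a joint passes its speed limit or range.

ROBOT

A 6-joint arm with a two-finger parallel gripper is mounted at the origin on the work surface; the furniture and walls round the work are solid. World frame = base frame: x ahead of the robot, y to its left, z up, the work surface at z = 0. Lengths are in m, angles in rad, forces in N, time in s.
With the tool pointing down it reaches from about 0.375 to 0.9 m from the base axis. Payload 3.1 kg.
Tool frame: the origin (TCP) lies on the centre line of the jaws, within the pads' length; the fingertips stand 25 mm ahead of it and the grasp point (between the pads) lies 6 mm ahead of it (manip.tip_extent is the distance from the TCP to the fingertips, in m); z points along the fingers, y is the line along which they close (so a half turn about z gives the same grasp; the last joint's range is limited). The gripper opens to 85 mm and grips with 20 to 120 N. Pads are 22 mm wide; open, the fingers measure 114 mm over their backs; the gripper's body (76 mm by 85 mm) begins 54 mm behind the grasp point. The pads swing forward as they close: fully open they stand 13 mm farther back than shut.
Start: joints at [1.02, 0.527, 1.433, -0, 1.181, -0.178], TCP at [0.228, 0.582, 0.256] pointing down, gripper open.
Joint ranges: [-3.08, 3.08], [-0.75, 2.2], [0.22, 2.44], [-1.43, 4.57], [0, 2.65], [-2.85, 2.85]. Speed limits (rad/s): [2.79, 2.79, 3.14, 3.14, 3.14, 3.14].

INTERFACE

Orientations are given as a unit quaternion [x, y, z, w].
In Python, from station import readout, imaging, order, manip gives the robot as it stands.
- The arm moves only by the tool move_arm, never from a script. Its argument "rows" is a list of rows, each a list of 7 numbers: the turn, a rotation vector about the tool's x, y, z in degrees, then the shift along the tool's x, y, z in mm, then the closure, from 0 (fully open) to 1 (shut). A call has 1 to 12 rows; each row is the pose to reach, as a shift and turn from the pose commanded when the call began, along the tool's axes at that moment; what a row does not reach only later rows make up. A row lasts 1/12 s, in which the tool goes at most 41.7 mm and 7.16 degrees, less where a joint would pass 70% of its speed; a pose out of reach is approached as far as the arm can. A call with a gripper value outside its range is refused whole. The fingers move at their own pace and stop on an object; "squeeze" is the grip in N (left out, the last holds). Time passes only in rows, so rows that repeat a pose let the fingers close. It gives the time, the measured TCP pose, the force, the opening and the grip force at its end, in the units of the state.
- readout.sense(): the state, without advancing time (a new reading comes with each control period).
- imaging.snapshot(name): name is "scene" or "top" or "wrist"; returns a dict with "img" (480x640x3 uint8, red, green, blue), "z_map" (480x640 float32, m along the optical axis (not along the pixel's ray), 0 where there is no reading), "fovy" (degrees; the focal length in pixels is half the picture's height over the tangent of half this angle, whatever the lens; pixels are square), "cx", "cy" (the principal point, pixels), "rvec" (rotation vector, rad) and "tvec" (3), from world to camera coordinates, as OpenCV has them. Camera axes: x right, y down, z forward; pixel columns grow to the right and rows downward; lengths in m; the calibration is good to about 2 mm. A picture is of the moment at which its call begins.
- order.sign_off(): hands the job in; it is judged then, once.
The state is a dict: "t": time; "q": joint angles; "qd": joint speeds; "tau": joint torques, N m; "tcp_pos": TCP position; "tool_rot": TCP orientation; "force": force on the tool from outside, world axes, zero at the start; "ft_torque": the same for the moment, N m; "finger_gap": opening from 0.0 (shut) to 1.0 (fully open); "gripper_force": force on a finger pad.
Only numpy, scipy, OpenCV 4.12 (cv2) and the standard library are available. Lean on these libraries where they do the work, as an engineer would, in place of code of your own. Each camera call takes 0.05 s, during which the arm holds its last target. There are 200 camera calls.

## Working session

There is one attempt and no reset: what is moved stays moved. The work goes in short steps, Python scripts to look and compute and a tool call to move; the robot and the scene stay as the last step left them, time stands still between calls to the robot, and variables do not carry over. Pictures are saved under pics/ and viewed, at most 14 in all, crops included, and the job is handed in when it is done.

Besides the shell and the picture viewer there is one more tool, called after "Call:" as a command line: name --pt "numbers of a row" for each row, then --argument value for the rest. move_arm: Moves the arm, as the interface text tells. Its arguments: {"type":"object","properties":{"rows":{"type":"array"},"squeeze":{"type":"number"}},"required":["rows"]}

```bash
mkdir -p pics; ls; cat > h.py <<'E'
import numpy as np, cv2
from station import readout, imaging, order, manip
def snap(name,fn=None):
    s=imaging.snapshot(name)
    if fn: cv2.imwrite('pics/'+fn, s['img'][:,:,::-1])
    np.savez(''+name+'.npz',**s); return s
def cam(s):
    f=240/np.tan(np.radians(float(s['fovy']))/2); R=cv2.Rodrigues(np.array(s['rvec'],float))[0]
    return f,R,np.array(s['tvec'],float).reshape(3)
def pts(s):
    f,R,t=cam(s); v,u=np.mgrid[:480,:640]; z=s['z_map']
    P=np.stack([(u-s['cx'])*z/f,(v-s['cy'])*z/f,z],-1)
    return (P-t)@R
def pix2plane(s,u,v,zw):
    f,R,t=cam(s); d=R.T@np.array([(u-s['cx'])/f,(v-s['cy'])/f,1]); c=-R.T@t
    return c+d*(zw-c[2])/d[2]
E
python3 - <<'E'
from h import *
print(readout.sense())
for n in('scene','top'):
    s=snap(n,n+'0.png'); print(n,s['fovy'],s['cx'],s['cy'],-cam(s)[1].T@cam(s)[2])
E
```

```text
pics
{'t': 0.0, 'q': array([ 1.01953052e+00,  5.28488701e-01,  1.43391586e+00, -5.82642627e-06,
        1.18134922e+00, -1.78478479e-01]), 'qd': array([ 0.00176814,  0.00268949, -0.00118485,  0.0003051 , -0.00013513,
       -0.00050244]), 'tau': array([-4.40815038e-04, -4.42350376e+01, -1.78019732e+01, -2.83619374e-04,
        8.39089626e-03, -1.10976777e-05]), 'tcp_pos': array([0.22724482, 0.58151894, 0.25531538]), 'tool_rot': array([ 1.85315039e-01,  9.82678568e-01, -1.01038879e-03, -3.83060093e-04]), 'force': array([-0.01923405, -0.70262464,  0.40745581]), 'ft_torque': array([-0.03352611, -0.10306961, -0.02036314]), 'gripper_force': 0.0, 'finger_gap': 0.9962750219728357}
scene 53.896080543686224 319.2842961737771 239.25558010436092 [-0.15924407  0.58275696  0.67084836]
top 48.04873697896269 315.45975171922464 243.1781393245584 [ 0.32865644 -0.0142781   1.41296283]
```

View pics/top0.png

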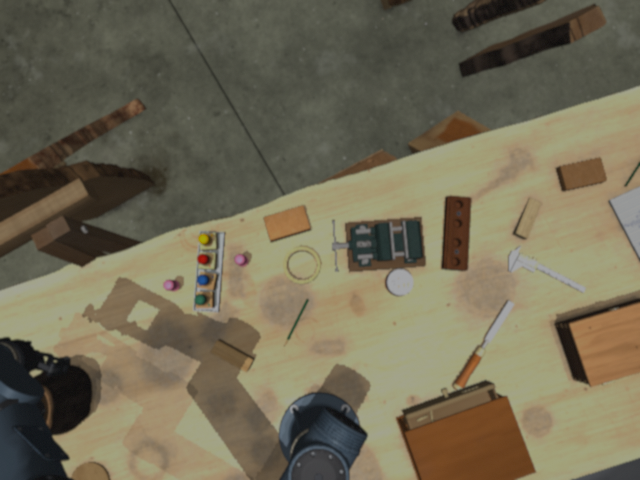

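View pics/scene0.png

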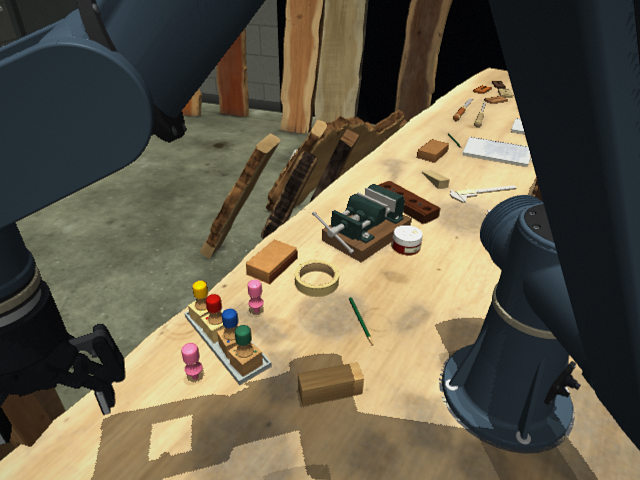

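The top view shows the tray with green (201,300), blue (203,281), red (204,260), yellow (205,240), near to far. The rail is at (456,233), the vice at (385,243), the tin at (399,282), the tape at (303,264), and pink look-alikes at (171,285) and (241,259).

```bash
python3 - <<'E'
from h import *
S={n:dict(np.load(n+'.npz')) for n in('scene','top')}
hue={'red':(174,6),'yellow':(24,33),'green':(65,95),'blue':(105,120)}
roi={'top':(190,230,220,310),'scene':(180,275,265,360)}
for n,s in S.items():
    P=pts(s); h=cv2.cvtColor(s['img'],cv2.COLOR_RGB2HSV).astype(int); a,c,b,d=roi[n]
    print(n,'table z',np.median(P[330:350,280:300,2] if n=='top' else P[330:350,300:330,2]))
    for k,(lo,hi) in hue.items():
        m=(h[...,0]>=lo)&(h[...,0]<=hi) if lo<hi else (h[...,0]>=lo)|(h[...,0]<=hi)
        m&=(h[...,1]>130)&(P[...,2]>0.067); mm=np.zeros_like(m); mm[b:d,a:c]=m[b:d,a:c]
        q=P[mm]; v,u=np.nonzero(mm)
        if len(q): print(k,len(q),q.min(0).round(4),q.max(0).round(4),'mid',((q.min(0)+q.max(0))/2).round(4),'uv',u.mean(),v.mean(), pix2plane(s,u.mean(),v.mean(),.083).round(4) if n=='top' else '')
s=S['top'];P=pts(s)
def heightbox(a,c,b,d,lo,hi,nm):
    Q=P[b:d,a:c].reshape(-1,3); q=Q[(Q[:,2]>lo)&(Q[:,2]<hi)]
    r=cv2.minAreaRect(q[:,:2].astype(np.float32)*1000); print(nm,len(q),np.median(q[:,2]),r)
heightbox(435,480,190,275,.022,.04,'rail')
heightbox(185,235,225,320,.005,.025,'tray')
heightbox(325,430,205,275,.05,.2,'vice')
print(P[205:275,325:430,2].max())
c=np.hstack([cv2.resize(s['img'][185:285,425:485],None,fx=6,fy=6,interpolation=cv2.INTER_CUBIC),cv2.resize(s['img'][225:325,185:235],None,fx=6,fy=6,interpolation=cv2.INTER_CUBIC)])
cv2.imwrite('pics/c1.png',c[:,:,::-1]); print(c.shape)
E
```

```text
scene table z -0.00011050746157241238
red 234 [-0.1592  0.2766  0.0674] [0.4516 0.5828 0.6708] mid [0.1462 0.4297 0.3691] uv 213.14957264957266 303.12393162393164 
yellow 77 [0.4772 0.2762 0.0882] [0.5007 0.2967 0.094 ] mid [0.489  0.2865 0.0911] uv 198.7922077922078 284.6233766233766 
green 253 [-0.1592  0.282   0.0675] [0.3516 0.5828 0.6708] mid [0.0962 0.4324 0.3692] uv 242.38735177865613 334.7786561264822 
blue 243 [-0.1592  0.2753  0.0678] [0.3994 0.5828 0.6708] mid [0.1201 0.429  0.3693] uv 229.3045267489712 318.0 
top table z 0.00011090169445966786
red 81 [0.4289 0.2733 0.0729] [0.4492 0.2958 0.0961] mid [0.4391 0.2845 0.0845] uv 202.76543209876544 258.81481481481484 [0.4401 0.2859 0.083 ]
yellow 82 [0.4766 0.2724 0.0854] [0.5018 0.2981 0.0994] mid [0.4892 0.2853 0.0924] uv 202.97560975609755 238.76829268292684 [0.4903 0.2862 0.083 ]
green 5 [0.3358 0.2865 0.0868] [0.3456 0.2961 0.0951] mid [0.3407 0.2913 0.091 ] uv 199.2 299.4 [0.3398 0.293  0.083 ]
blue 69 [0.3797 0.2733 0.0791] [0.3974 0.2951 0.0964] mid [0.3885 0.2842 0.0878] uv 202.43478260869566 279.463768115942 [0.3888 0.2858 0.083 ]
rail 1678 0.029657810563345426 ((507.7528076171875, -358.7400817871094), (65.78105926513672, 192.4569091796875), 84.59195709228516)
tray 667 0.009256775803089642 ((412.525634765625, 285.798583984375), (246.78851318359375, 130.04368591308594), 0.49960482120513916)
vice 2648 0.09030945799438941 ((473.0079650878906, -146.441650390625), (124.12726593017578, 222.20492553710938), 0.9618330001831055)
1.4129628295339898
(600, 660, 3)
```

View pics/c1.png

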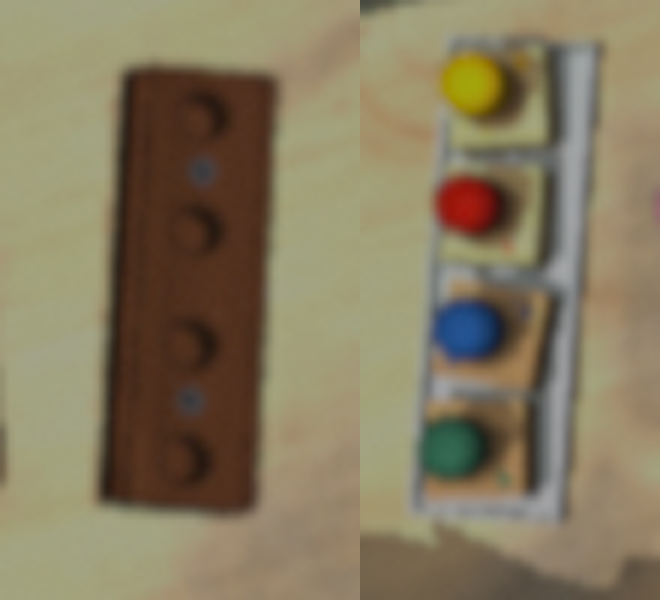

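The crop shows the four mortises along the rail with screw holes between the outer pairs. The tray row runs yellow, red, blue, green from far to near. Next I'll hover over the tray and use the wrist camera.

```bash
cat >> h.py <<'E'
from scipy.spatial.transform import Rotation as Ro
def rel(x,y,z,yaw=None):
    """shift mm in tool axes to TCP (x,y,z); yaw=wanted world angle (deg) of tool y, tool pointing down"""
    s=readout.sense(); R=Ro.from_quat(s['tool_rot'])
    sh=R.inv().apply(np.array([x,y,z])-s['tcp_pos'])*1000
    rv=np.zeros(3)
    if yaw is not None:
        a=np.radians(yaw); yv=np.array([np.cos(a),np.sin(a),0]); zv=np.array([0,0,-1.]); xv=np.cross(yv,zv)
        rv=np.degrees((R.inv()*Ro.from_matrix(np.stack([xv,yv,zv],1))).as_rotvec())
    print('turn',rv.round(2),'shift',sh.round(1),'t',round(s['t'],2),'tcp',s['tcp_pos'].round(4)); return rv,sh
E
python3 - <<'E'
from h import *
rel(.40,.287,.30,88)
s=snap('wrist'); f,R,t=cam(s); q=readout.sense(); print('cam in tool',Ro.from_quat(q['tool_rot']).inv().apply(-R.T@t-q['tcp_pos']),'fovy',s['fovy'],'view',Ro.from_quat(q['tool_rot']).inv().apply(R[2]))
E
```

```text
turn [ -0.11  -0.04 -19.36] shift [-268.1 -211.5  -44.3] t 0.1 tcp [0.2273 0.5816 0.2554]
cam in tool [ 7.01528441e-02  7.22144537e-05 -1.18366956e-01] fovy 61.97272469638122 view [-2.75399917e-01 -4.80827552e-04  9.61329628e-01]
```

Call:
move_arm --pt "0 0 -19.4 -268 -211 -44 0.3" --pt "0 0 -19.4 -268 -211 -44 0.3" --pt "0 0 -19.4 -268 -211 -44 0.3" --pt "0 0 -19.4 -268 -211 -44 0.3" --pt "0 0 -19.4 -268 -211 -44 0.3" --pt "0 0 -19.4 -268 -211 -44 0.3" --pt "0 0 -19.4 -268 -211 -44 0.3" --pt "0 0 -19.4 -268 -211 -44 0.3" --pt "0 0 -19.4 -268 -211 -44 0.3" --pt "0 0 -19.4 -268 -211 -44 0.3" --pt "0 0 -19.4 -268 -211 -44 0.3" --pt "0 0 -19.4 -268 -211 -44 0.3" --squeeze 40

```text
t: 1.15
tcp_pos: [0.3997, 0.2884, 0.3]
tool_rot: [0.017, 1.0, 0.0, -0.001]
force: [-0.1, -0.3, -0.1]
finger_gap: 0.699
gripper_force: 0.0
```

```bash
python3 - <<'E'
from h import *
q=readout.sense(); print(q['t'],q['tcp_pos'],q['q'],q['finger_gap'])
s=snap('wrist','w1.png')
E
```

```text
1.15 [0.3996753  0.2883808  0.29999774] [ 3.97537363e-01  2.94086020e-01  1.70107310e+00  6.38633646e-04
  1.14740560e+00 -1.13951237e+00] 0.699341251176376
```

View pics/w1.png

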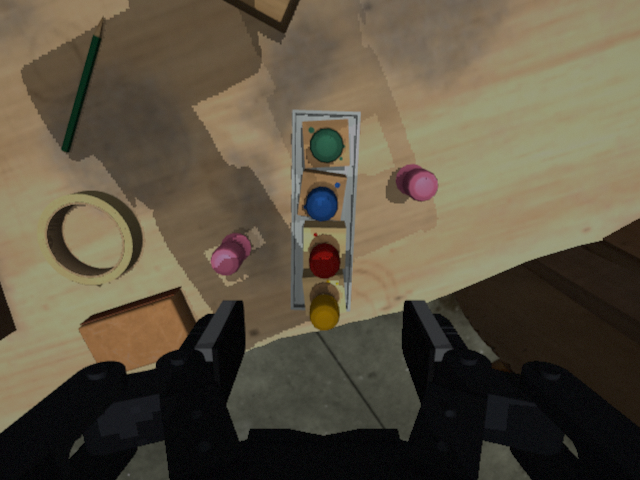

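The wrist view shows green (326,145), blue (321,203), red (324,261) and yellow (325,311) in the tray, and pinks at (228,255) and (420,183).

```bash
cat > pk.py <<'E'
from h import *
from scipy.optimize import least_squares
def dome(P,c,ztop=.093):
    Q=P[(np.hypot(P[...,0]-c[0],P[...,1]-c[1])<.02)&(P[...,2]>ztop-.009)&(P[...,2]<ztop+.006)]
    r=least_squares(lambda p:np.linalg.norm(Q-p,axis=1)-.01625,[*c[:2],ztop-.016],loss='soft_l1',f_scale=.001)
    return r.x,len(Q),np.sqrt(np.mean(r.fun**2))
E
python3 - <<'E'
from pk import *
C={'green':(.340,.290),'blue':(.390,.286),'red':(.441,.286),'yellow':(.490,.286)}
for n in('wrist','scene','top'):
    P=pts(dict(np.load(n+'.npz')))
    for k,c in C.items(): 
        x,m,e=dome(P,c); print(n,k,x.round(4),m,round(e,5))
s=dict(np.load('wrist.npz'));P=pts(s)
# block tops
for k,c in C.items():
    Q=P[(abs(P[...,0]-c[0])<.03)&(abs(P[...,1]-c[1])<.04)&(abs(P[...,2]-.037)<.002)]
    print(k,cv2.minAreaRect((Q[:,:2]*1000).astype(np.float32)))
# rail from top camera
s=dict(np.load('top.npz'));P=pts(s)
Q=P[185:285,425:485].reshape(-1,3);Q=Q[abs(Q[:,2]-.03)<.004]
r=cv2.minAreaRect((Q[:,:2]*1000).astype(np.float32));print(r)
for u,v in [(203,118),(197,231),(192,346),(183,460),(203,171),(190,402)]: print(pix2plane(s,425+(u-2.5)/6,185+(v-2.5)/6,.03).round(4))
E
```

```text
wrist green [0.3414 0.2933 0.0785] 930 0.0008
wrist blue [0.3902 0.2876 0.0786] 823 0.00077
wrist red [0.4421 0.2882 0.0785] 742 0.00077
wrist yellow [0.4924 0.2864 0.0787] 691 0.0008
scene green [0.3397 0.2917 0.0775] 172 0.00116
scene blue [0.3885 0.2859 0.0775] 153 0.00104
scene red [0.4402 0.2862 0.0774] 138 0.0013
scene yellow [0.4906 0.2848 0.0775] 127 0.0011
top green [0.3387 0.2913 0.0776] 95 0.0023
top blue [0.3884 0.2865 0.0775] 92 0.00222
top red [0.44   0.2877 0.0779] 94 0.00197
top yellow [0.4899 0.2847 0.0778] 93 0.00229
green ((345.0528869628906, 292.4423828125), (49.7716064453125, 43.889259338378906), 0.16823935508728027)
blue ((383.9308776855469, 288.72125244140625), (42.01839828491211, 55.25476837158203), 79.85645294189453)
red ((440.43353271484375, 288.7205505371094), (41.28998947143555, 59.379085540771484), 87.13921356201172)
yellow ((486.801025390625, 286.3504638671875), (53.521934509277344, 43.0575065612793), 1.1837847232818604)
((509.714111328125, -336.11944580078125), (111.06840515136719, 192.05755615234375), 84.55553436279297)
[ 0.5816 -0.3653  0.03  ]
[ 0.5323 -0.361   0.03  ]
[ 0.4824 -0.3571  0.03  ]
[ 0.4334 -0.3515  0.03  ]
[ 0.5584 -0.3645  0.03  ]
[ 0.4583 -0.3554  0.03  ]
```

```bash
python3 - <<'E'
from h import *
rel(.3403,.2923,.13,88); rel(.3403,.2923,.081,88)
E
```

```text
turn [ 0.   -0.06  0.12] shift [ 59.1   1.6 170. ] t 1.2 tcp [0.3995 0.2887 0.3   ]
turn [ 0.   -0.06  0.12] shift [ 59.    1.6 219. ] t 1.2 tcp [0.3995 0.2887 0.3   ]
```

Call:
move_arm --pt "0 0 0 59 1.6 35 0.3" --pt "0 0 0 59 1.6 70 0.3" --pt "0 0 0 59 1.6 105 0.3" --pt "0 0 0 59 1.6 140 0.3" --pt "0 0 0 59 1.6 165 0.3" --pt "0 0 0 59 1.6 180 0.3" --pt "0 0 0 59 1.6 180 0.3" --pt "0 0 0 59 1.6 180 0.3"

```text
t: 1.87
tcp_pos: [0.3404, 0.2923, 0.1197]
tool_rot: [0.016, 1.0, -0.0, -0.001]
force: [0.3, -0.3, -0.4]
finger_gap: 0.7
gripper_force: 0.0
```

```bash
python3 - <<'E'
from pk import *
rel(.3403,.2923,.081,88)
s=snap('wrist','w2.png'); P=pts(s)
for c in [(.340,.290),(.39,.287),(.442,.287)]: print(dome(P,c))
E
```

```text
turn [-0.06 -0.12  0.16] shift [ 0.   0.1 38.7] t 1.87 tcp [0.3404 0.2923 0.1197]
(array([0.34129474, 0.29309174, 0.07849829]), 3313, np.float64(0.0007007814084219186))
(array([0.38998435, 0.2873437 , 0.07846867]), 2712, np.float64(0.0007382950683662675))
(array([0.442, 0.287, 0.077]), 0, np.float64(nan))
  return _methods._mean(a, axis=axis, dtype=dtype,
  ret = ret.dtype.type(ret / rcount)
```

View pics/w2.png

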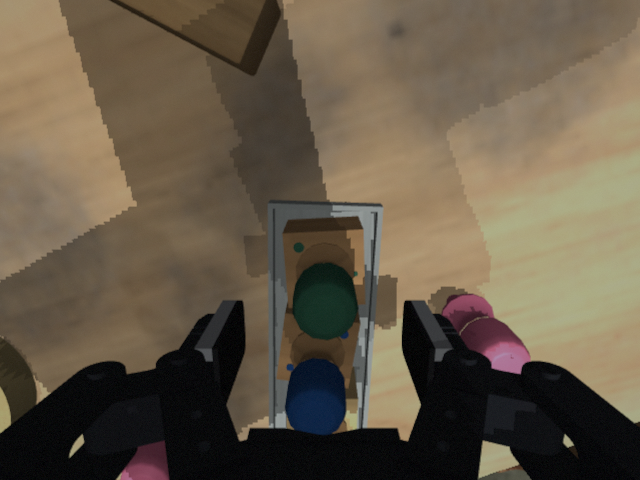

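The view shows green (325,300) centred between the pads, with the pink on the right (485,330) clear of the finger. I'll descend and grip.

Call:
move_arm --pt "0 0 0 0 0 20 0.3" --pt "0 0 0 0 0 33 0.3" --pt "0 0 0 0 0 39 0.3" --pt "0 0 0 0 0 39 0.5" --pt "0 0 0 0 0 39 0.8" --pt "0 0 0 0 0 39 0.8" --pt "0 0 0 0 0 39 0.8" --pt "0 0 0 0 0 39 0.8" --pt "0 0 0 0 0 39 0.8" --pt "0 0 0 0 0 39 0.8" --squeeze 40

```text
t: 2.75
tcp_pos: [0.3421, 0.292, 0.0823]
tool_rot: [0.017, 1.0, 0.001, 0.001]
force: [-0.7, 0.4, 7.4]
finger_gap: 0.316
gripper_force: 39.4
```

Call:
move_arm --pt "0 0 0 0 0 -8 0.8" --pt "0 0 0 0 0 -20 0.8" --pt "0 0 0 0 0 -45 0.8" --pt "0 0 0 0 0 -80 0.8" --pt "0 0 0 0 0 -115 0.8" --pt "0 0 0 0 0 -150 0.8" --pt "0 0 0 0 0 -180 0.8" --pt "0 0 0 0 0 -200 0.8" --pt "0 0 0 0 0 -200 0.8" --pt "0 0 0 0 0 -200 0.8"

```text
t: 3.58
tcp_pos: [0.3415, 0.2916, 0.2826]
tool_rot: [0.017, 1.0, 0.001, 0.001]
force: [0.0, 0.0, -1.4]
finger_gap: 0.316
gripper_force: 39.4
```

```bash
python3 - <<'E'
from pk import *
rel(.44,-.352,.28,84.6)
s=snap('wrist'); P=pts(s); q=readout.sense(); print(q['finger_gap'],q['force'])
x=q['tcp_pos']; print(dome(P,x,x[2]-.081+.093))
E
```

```text
turn [0.08 0.15 3.44] shift [-120.4 -639.8    2. ] t 3.58 tcp [0.3415 0.2916 0.2826]
0.31894783372239655 [ 0.66290593 -0.34114126 -1.21369342]
(array([0.34072458, 0.29180254, 0.27934223]), 7446, np.float64(0.0033180905039873502))
```

Call:
move_arm --pt "0 0 0 -10 -15 0 0.8" --pt "0 0 0 -30 -40 0 0.8" --pt "0 0 0.5 -50 -75 0 0.8" --pt "0 0 1 -70 -110 0 0.8" --pt "0 0 1.5 -85 -148 0 0.8" --pt "0 0 2 -100 -186 0 0.8" --pt "0 0 2 -110 -225 0 0.8" --pt "0 0 2.5 -118 -265 0 0.8" --pt "0 0 2.5 -123 -305 0 0.8" --pt "0 0 3 -126 -345 0 0.8" --pt "0 0 3 -126 -385 0 0.8" --pt "0 0 3 -125 -425 0 0.8"

```text
t: 4.63
tcp_pos: [0.4504, -0.1389, 0.2792]
tool_rot: [0.043, 0.999, 0.001, -0.002]
force: [0.7, -0.1, -1.2]
finger_gap: 0.315
gripper_force: 39.5
```

```bash
python3 - <<'E'
from pk import *
rel(.42,-.352,.28,84.6)
E
```

```text
turn [ 0.12 -0.25  0.42] shift [  11.8 -214.9   -1.2] t 4.63 tcp [ 0.4504 -0.1389  0.2792]
```

Call:
move_arm --pt "0 0 0.4 2 -35 0 0.8" --pt "0 0 0.4 4 -75 0 0.8" --pt "0 0 0.4 6 -115 0 0.8" --pt "0 0 0.4 9 -150 0 0.8" --pt "0 0 0.4 12 -180 0 0.8" --pt "0 0 0.4 12 -200 0 0.8" --pt "0 0 0.4 12 -208 0 0.8" --pt "0 0 0.4 12 -208 0 0.8" --pt "0 0 0.4 12 -208 0 0.8"

```text
t: 5.38
tcp_pos: [0.4213, -0.3423, 0.2798]
tool_rot: [0.047, 0.999, 0.002, -0.001]
force: [0.3, -0.2, -0.1]
finger_gap: 0.318
gripper_force: 39.5
```

```bash
python3 - <<'E'
from pk import *
rel(.4334,-.3515,.28,84.6)
s=snap('wrist','w3.png'); P=pts(s); q=readout.sense()
Q=P[abs(P[...,2]-.03)<.003]; print(len(Q),Q.min(0),Q.max(0))
r=cv2.minAreaRect((Q[:,:2]*1000).astype(np.float32));print(r)
E
```

```text
turn [ 0.2  -0.15  0.02] shift [-12.9  -8.   -0.3] t 5.38 tcp [ 0.4213 -0.3423  0.2798]
5764 [ 0.27352492 -0.72606061  0.02700064] [ 0.66077561 -0.07772091  0.03299375]
((517.3756713867188, -398.4775390625), (591.23388671875, 403.0080261230469), 79.34344482421875)
```

View pics/w3.png

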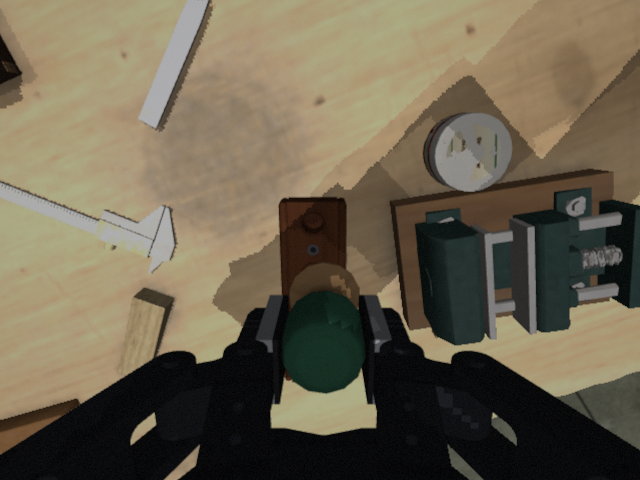

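The held green peg is at (325,340) and the near mortise at (313,219), with a screw hole at (313,250). I'll enlarge to measure.

```bash
python3 - <<'E'
from pk import *
s=dict(np.load('wrist.npz')); P=pts(s); q=readout.sense()
h=cv2.cvtColor(s['img'],cv2.COLOR_RGB2HSV); m=(h[...,0]>60)&(h[...,0]<95)&(h[...,1]>100)
x=q['tcp_pos']; m[:,:280]=0;m[:,370:]=0;m[:280]=0
P2=np.where(m[...,None],P,9.); d,n,e=dome(P2,x,x[2]-.081+.093)
print('dome',d,n,e,'rel tcp',d-x)
c=cv2.resize(s['img'][185:285,260:365],None,fx=6,fy=6,interpolation=cv2.INTER_CUBIC); cv2.imwrite('pics/c2.png',np.clip(c[:,:,::-1]*1.8,0,255))
E
```

```text
dome [ 0.42015953 -0.34188599  0.27592757] 5106 0.0007149826120629957 rel tcp [-0.00131907 -0.00014411 -0.00421465][ WARN:0@0.838] global loadsave.cpp:1063 imwrite_ Unsupported depth image for selected encoder is fallbacked to CV_8U.
```

View pics/c2.png

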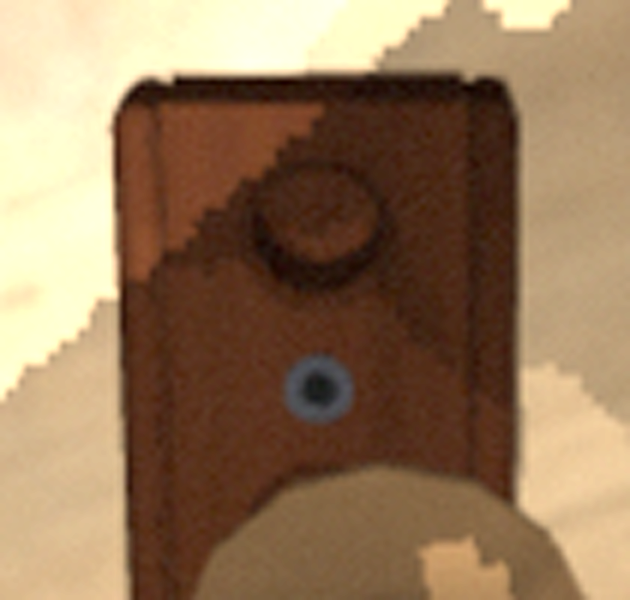

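```bash
python3 - <<'E'
from pk import *
s=dict(np.load('wrist.npz'))
m=pix2plane(s,312.8,222.3,.03); k=pix2plane(s,312.8,249.3,.03); print(m,k)
d=np.array([.4202,-.3419]); print('move',m[:2]-d)
x=readout.sense()['tcp_pos']
for ang in (-5.4,-5.0):
  u=np.array([np.cos(np.radians(ang)),np.sin(np.radians(ang))]); print([ (np.r_[k[:2]+u*a]).round(4).tolist() for a in(-.025,.025,.075,.125)])
rel(*(x[:2]+m[:2]-d),.15,84.6)
E
```

```text
[ 0.43284452 -0.35216905  0.03      ] [ 0.45925012 -0.35487933  0.03      ]
move [ 0.01264452 -0.01026905]
[[0.4344, -0.3525], [0.4841, -0.3572], [0.5339, -0.3619], [0.5837, -0.3666]]
[[0.4343, -0.3527], [0.4842, -0.3571], [0.534, -0.3614], [0.5838, -0.3658]]
turn [ 0.18 -0.13  0.08] shift [-13.8  -9.5 130.1] t 5.43 tcp [ 0.4215 -0.3417  0.2801]
```

Call:
move_arm --pt "0.2 -0.1 0.1 -8 -6 0 0.8" --pt "0.2 -0.1 0.1 -14.2 -9.5 30 0.8" --pt "0.2 -0.1 0.1 -14.2 -9.5 65 0.8" --pt "0.2 -0.1 0.1 -14.2 -9.5 100 0.8" --pt "0.2 -0.1 0.1 -14.2 -9.5 135 0.8" --pt "0.2 -0.1 0.1 -14.2 -9.5 160 0.8" --pt "0.2 -0.1 0.1 -14.2 -9.5 173 0.8" --pt "0.2 -0.1 0.1 -14.2 -9.5 173 0.8" --pt "0.2 -0.1 0.1 -14.2 -9.5 173 0.8"

```text
t: 6.18
tcp_pos: [0.4358, -0.3535, 0.1079]
tool_rot: [0.047, 0.999, -0.001, 0.0]
force: [0.3, 0.2, -0.2]
finger_gap: 0.317
gripper_force: 39.5
```

```bash
python3 - <<'E'
from pk import *
s=snap('wrist','w4.png'); P=pts(s); q=readout.sense(); x=q['tcp_pos']; print(x,q['force'],q['tool_rot'])
h=cv2.cvtColor(s['img'],cv2.COLOR_RGB2HSV); m=(h[...,0]>60)&(h[...,0]<95)&(h[...,1]>100)
m[:,:280]=0;m[:,370:]=0;m[:280]=0
d,n,e=dome(np.where(m[...,None],P,9.),x,x[2]+.012); print('dome',d,n,e)
rel(*(x[:2]+[.4336,-.3523]-d[:2]),.0753,84.6)
E
```

```text
[ 0.43619666 -0.35425295  0.10892749] [ 0.4007901   0.03509834 -0.17879679] [ 0.04694851  0.99889402 -0.00223591  0.0012517 ]
dome [ 0.43460142 -0.35312877  0.10407403] 5012 0.0007103025368086921
turn [-0.25  0.16  0.02] shift [ 1.2  0.9 33.6] t 6.23 tcp [ 0.4362 -0.3543  0.1089]
```

View pics/w4.png

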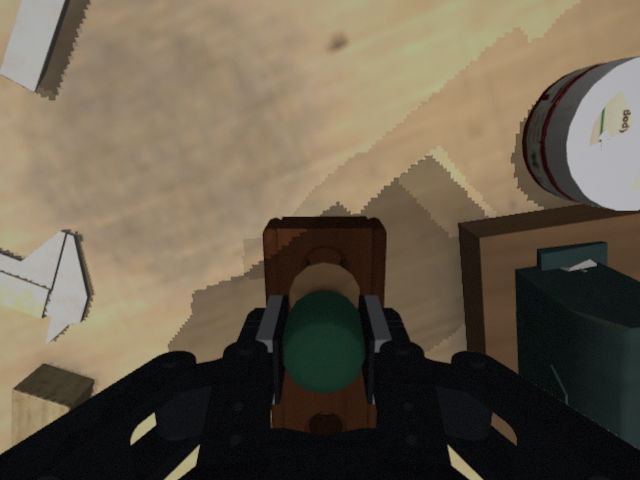

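The peg head (325,340) is lined up over the near mortise (visible edge at 322,252). I'll insert.

Call:
move_arm --pt "0 0 0 0.8 0.5 8 0.8" --pt "0 0 0 0.8 0.5 14 0.8" --pt "0 0 0 0.8 0.5 20 0.8" --pt "0 0 0 0.8 0.5 26 0.8" --pt "0 0 0 0.8 0.5 31 0.8" --pt "0 0 0 0.8 0.5 34 0.8" --pt "0 0 0 0.8 0.5 34 0.8" --pt "0 0 0 0.8 0.5 34 0.8"

```text
t: 6.9
tcp_pos: [0.4343, -0.3539, 0.0753]
tool_rot: [0.048, 0.999, -0.002, 0.001]
force: [-1.1, 3.0, 7.4]
finger_gap: 0.319
gripper_force: 40.2
```

Call:
move_arm --pt "0 0 0 0 0 0 0.55" --pt "0 0 0 0 0 0 0.3" --pt "0 0 0 0 0 0 0.3" --pt "0 0 0 0 0 0 0.3" --pt "0 0 0 0 0 -25 0.3" --pt "0 0 0 0 0 -60 0.3" --pt "0 0 0 0 0 -100 0.3" --pt "0 0 0 0 0 -140 0.3" --pt "0 0 0 0 0 -175 0.3" --pt "0 0 0 0 0 -205 0.3" --pt "0 0 0 0 0 -205 0.3"

```text
t: 7.82
tcp_pos: [0.4366, -0.356, 0.2861]
tool_rot: [0.048, 0.999, -0.007, 0.005]
force: [0.5, 0.2, 0.7]
finger_gap: 0.699
gripper_force: 0.0
```

```bash
python3 - <<'E'
from pk import *
s=snap('wrist','w5.png'); P=pts(s)
print(dome(P,(.4336,-.3523),.086))
g=cv2.cvtColor(s['img'],cv2.COLOR_RGB2HSV)
rel(.3892,.2867,.28,87.5)
E
```

```text
(array([ 0.43380587, -0.35296349,  0.07156353]), 845, np.float64(0.0007313579971611889))
turn [-0.56  0.44 -2.96] shift [107.1 634.2  -3.9] t 7.87 tcp [ 0.4355 -0.3548  0.283 ]
```

View pics/w5.png

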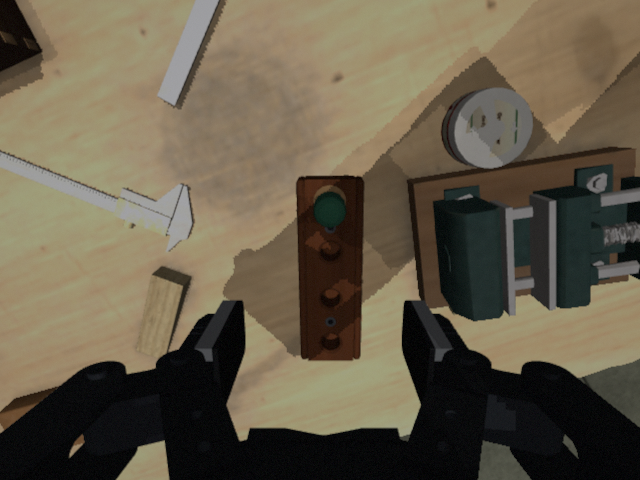

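Green is seated: its dome is 7 mm lower than in the block, as it should be. The other mortises are at (331,250), (331,297) and (331,341), with the far screw at (330,322).

```bash
python3 - <<'E'
from pk import *
s=dict(np.load('wrist.npz'))
k=pix2plane(s,330.2,322.2,.03)[:2]; g=np.array([.4338,-.3527]); print(k,np.linalg.norm(k-g))
u=(k-g)/np.linalg.norm(k-g); print('ang',np.degrees(np.arctan2(u[1],u[0])))
for a in(0,.05,.1,.15): print((g+u*a).round(4))
for px in [(331,250),(331,297),(331,341)]: print(pix2plane(s,*px,.03)[:2].round(4))
E
```

```text
[ 0.56019404 -0.36389597] 0.12688894436308373
ang -5.0620411935398
[ 0.4338 -0.3527]
[ 0.4836 -0.3571]
[ 0.5334 -0.3615]
[ 0.5832 -0.3659]
[ 0.4822 -0.356 ]
[ 0.532  -0.3605]
[ 0.5821 -0.3651]
```

Call:
move_arm --pt "0 0 0 -1 15 0 0.3" --pt "0 0 0 -3 40 0 0.3" --pt "0 0 0 -5 80 0 0.3" --pt "0 0 0 -5 120 0 0.3" --pt "0 0 -0.5 -3 160 0 0.3" --pt "0 0 -1 0 200 0 0.3" --pt "0 0 -1.5 4 240 0 0.3" --pt "0 0 -2 9 280 0 0.3" --pt "0 0 -2 15 320 0 0.3" --pt "0 0 -2.5 22 360 0 0.3" --pt "-0.3 0.2 -3 30 400 0 0.3" --pt "-0.3 0.2 -3 40 438 0 0.3"

```text
t: 8.87
tcp_pos: [0.4338, 0.0892, 0.2759]
tool_rot: [0.021, 1.0, 0.001, -0.003]
force: [0.5, -0.1, -0.4]
finger_gap: 0.697
gripper_force: 0.0
```

```bash
python3 - <<'E'
from h import *
rel(.3892,.2867,.12,87.5)
E
```

```text
turn [ 0.14 -0.36  0.06] shift [ 52.  195.  156.7] t 8.87 tcp [0.4338 0.0892 0.2759]
```

Call:
move_arm --pt "0 -0.2 0 12 40 0 0.3" --pt "0 -0.2 0 24 80 0 0.3" --pt "0 -0.2 0 36 120 0 0.3" --pt "0 -0.2 0 46 155 0 0.3" --pt "0 -0.2 0 52 185 15 0.3" --pt "0 -0.2 0 52 197 40 0.3" --pt "0 -0.2 0 52 197 80 0.3" --pt "0 -0.2 0 52 197 115 0.3" --pt "0 -0.2 0 52 197 145 0.3" --pt "0 -0.2 0 52 197 157 0.3" --pt "0 -0.2 0 52 197 157 0.3" --pt "0 -0.2 0 52 197 157 0.3"

```text
t: 9.87
tcp_pos: [0.3901, 0.2855, 0.1194]
tool_rot: [0.021, 1.0, -0.0, -0.002]
force: [0.3, 0.2, 0.5]
finger_gap: 0.7
gripper_force: 0.0
```

```bash
python3 - <<'E'
from pk import *
rel(.3892,.2867,.081,87.5)
print(dome(pts(snap('wrist')),(.3892,.2867)))
E
```

```text
turn [-0.03 -0.2   0.05] shift [ 0.8  1.2 38.4] t 9.87 tcp [0.3901 0.2855 0.1194]
(array([0.39003091, 0.28737912, 0.07852166]), 3351, np.float64(0.0007381215710426532))
```

Call:
move_arm --pt "0 0 0 0.4 1.2 20 0.3" --pt "0 0 0 0.4 1.2 33 0.3" --pt "0 0 0 0.4 1.2 38.5 0.3" --pt "0 0 0 0.4 1.2 38.5 0.5" --pt "0 0 0 0.4 1.2 38.5 0.8" --pt "0 0 0 0.4 1.2 38.5 0.8" --pt "0 0 0 0.4 1.2 38.5 0.8" --pt "0 0 0 0.4 1.2 38.5 0.8" --pt "0 0 0 0.4 1.2 38.5 0.8" --pt "0 0 0 0.4 1.2 38.5 0.8"

```text
t: 10.75
tcp_pos: [0.3925, 0.2875, 0.0837]
tool_rot: [0.022, 1.0, 0.001, 0.002]
force: [0.1, -0.1, 6.8]
finger_gap: 0.317
gripper_force: 39.6
```

Call:
move_arm --pt "0 0 0 0 0 -8 0.8" --pt "0 0 0 0 0 -20 0.8" --pt "0 0 0 0 0 -45 0.8" --pt "0 0 0 0 0 -80 0.8" --pt "0 0 0 0 0 -115 0.8" --pt "0 0 0 0 0 -150 0.8" --pt "0 0 0 0 0 -180 0.8" --pt "0 0 0 0 0 -198 0.8" --pt "0 0 0 0 0 -198 0.8"

```text
t: 11.5
tcp_pos: [0.3936, 0.2878, 0.2855]
tool_rot: [0.021, 1.0, 0.003, 0.006]
force: [0.5, -0.7, -0.6]
finger_gap: 0.316
gripper_force: 39.4
```

```bash
cat >> pk.py <<'E'
HUE={'red':(170,190),'yellow':(20,35),'green':(60,95),'blue':(100,125)}
def held(col,target=None,z=.0753):
    s=snap('wrist'); P=pts(s); x=readout.sense()['tcp_pos']
    h=cv2.cvtColor(s['img'],cv2.COLOR_RGB2HSV).astype(int); H=h[...,0]; lo,hi=HUE[col]
    m=((H>=lo)&(H<=hi)|(H+180<=hi))&(h[...,1]>100); m[:,:280]=0;m[:,370:]=0;m[:280]=0
    d,n,e=dome(np.where(m[...,None],P,9.),x,x[2]+.012); print('dome-tcp',(d-x).round(4),n,round(e,5))
    if target is not None: rel(*(x[:2]+np.array(target)-d[:2]),z,84.8)
E
python3 - <<'E'
from pk import *
held('blue',(.4836,-.3571),.28)
E
```

```text
dome-tcp [-0.0013  0.0009 -0.0029] 5279 0.00079
turn [0.25 0.39 2.75] shift [-120.  -640.7    1.3] t 11.55 tcp [0.3924 0.2873 0.2831]
```

Call:
move_arm --pt "0 0 0 -5 -15 0 0.8" --pt "0 0 0 -15 -40 0 0.8" --pt "0 0 0.5 -30 -78 0 0.8" --pt "0 0 1 -45 -116 0 0.8" --pt "0 0 1.5 -58 -154 0 0.8" --pt "0 0 2 -70 -192 0 0.8" --pt "0 0 2 -82 -230 0 0.8" --pt "0 0 2.5 -92 -268 0 0.8" --pt "0 0 2.8 -100 -306 0 0.8" --pt "0 0 2.8 -107 -345 0 0.8" --pt "0 0 2.8 -112 -385 0 0.8" --pt "0 0 2.8 -116 -425 0 0.8"

```text
t: 12.55
tcp_pos: [0.4882, -0.1442, 0.2784]
tool_rot: [0.046, 0.999, 0.002, -0.001]
force: [0.4, 1.1, 0.6]
finger_gap: 0.313
gripper_force: 39.5
```

```bash
python3 - <<'E'
from pk import *
held('blue',(.4836,-.3571),.28)
E
```

```text
dome-tcp [-0.0047  0.0083 -0.0056] 4210 0.00068
turn [-0.25  0.13 -0.31] shift [ -18.7 -212.3   -0.3] t 12.6 tcp [ 0.4901 -0.1523  0.2787]
```

Call:
move_arm --pt "0 0 0 -3 -38 0 0.8" --pt "0 0 0 -6 -78 0 0.8" --pt "0 0 0 -9 -118 0 0.8" --pt "0 0 0 -11 -155 0 0.8" --pt "0 0 0 -13 -185 0 0.8" --pt "0 0 0 -14 -202 10 0.8" --pt "0 0 0 -14 -205 35 0.8" --pt "0 0 0 -14 -205 75 0.8" --pt "0 0 0 -14 -205 115 0.8" --pt "0 0 0 -14 -205 145 0.8" --pt "0 0 0 -14 -205 165 0.8" --pt "0 0 0 -14 -205 168 0.8"

```text
t: 13.6
tcp_pos: [0.4815, -0.3436, 0.1058]
tool_rot: [0.046, 0.999, 0.006, -0.004]
force: [-1.0, 0.1, -0.7]
finger_gap: 0.315
gripper_force: 39.6
```

Call:
move_arm --pt "0 0 0 0 0 0 0.8" --pt "0 0 0 0 0 0 0.8" --pt "0 0 0 0 0 0 0.8"

```text
t: 13.85
tcp_pos: [0.4855, -0.3482, 0.1131]
tool_rot: [0.046, 0.999, -0.0, 0.002]
force: [0.3, -0.1, -0.9]
finger_gap: 0.314
gripper_force: 39.6
```

```bash
python3 - <<'E'
from pk import *
held('blue',(.4836,-.3571),.0765)
E
```

```text
dome-tcp [-0.0029  0.0006 -0.0056] 4833 0.0007
turn [-0.02  0.24 -0.04] shift [-1.6 -9.2 36.9] t 13.9 tcp [ 0.4856 -0.3484  0.1134]
```

Call:
move_arm --pt "0 0.2 0 -1.5 -9.2 0 0.8" --pt "0 0.2 0 -1.5 -9.2 5 0.8" --pt "0 0.2 0 -1.5 -9.2 5 0.8" --pt "0 0.2 0 -1.5 -9.2 5 0.8"

```text
t: 14.23
tcp_pos: [0.4852, -0.3574, 0.1068]
tool_rot: [0.046, 0.999, 0.001, -0.001]
force: [0.0, 0.4, -0.1]
finger_gap: 0.312
gripper_force: 39.6
```

```bash
python3 - <<'E'
from pk import *
held('blue',(.4836,-.3571),.0765)
E
```

```text
dome-tcp [-0.0028  0.0003 -0.0052] 4925 0.00071
turn [ 0.12 -0.12 -0.08] shift [-1.3 -0.2 30.2] t 14.28 tcp [ 0.4852 -0.3572  0.1067]
```

Call:
move_arm --pt "0 0 0 -1 -0.2 6 0.8" --pt "0 0 0 -1 -0.2 12 0.8" --pt "0 0 0 -1 -0.2 18 0.8" --pt "0 0 0 -1 -0.2 24 0.8" --pt "0 0 0 -1 -0.2 28 0.8" --pt "0 0 0 -1 -0.2 31.5 0.8" --pt "0 0 0 -1 -0.2 31.5 0.8" --pt "0 0 0 -1 -0.2 31.5 0.8"

```text
t: 14.95
tcp_pos: [0.4859, -0.357, 0.0767]
tool_rot: [0.046, 0.999, 0.001, -0.001]
force: [-2.9, 2.5, 12.0]
finger_gap: 0.314
gripper_force: 40.7
```

Force indicates the shoulder is on the face. Next I'll release, lift and check.

Call:
move_arm --pt "0 0 0 0 0 0 0.55" --pt "0 0 0 0 0 0 0.3" --pt "0 0 0 0 0 0 0.3" --pt "0 0 0 0 0 0 0.3" --pt "0 0 0 0 0 -25 0.3" --pt "0 0 0 0 0 -60 0.3" --pt "0 0 0 0 0 -100 0.3" --pt "0 0 0 0 0 -140 0.3" --pt "0 0 0 0 0 -175 0.3" --pt "0 0 0 0 0 -203 0.3" --pt "0 0 0 0 0 -203 0.3" --pt "0 0 0 0 0 -203 0.3"

```text
t: 15.95
tcp_pos: [0.4873, -0.3584, 0.2801]
tool_rot: [0.046, 0.999, -0.001, 0.001]
force: [-0.7, -0.1, -0.8]
finger_gap: 0.702
gripper_force: 0.0
```

```bash
python3 - <<'E'
from pk import *
s=snap('wrist','w6.png'); P=pts(s)
for c in [(.4336,-.3523),(.4836,-.3571)]: print(dome(P,c,.086))
rel(.4408,.2868,.28,87.5)
E
```

```text
(array([ 0.43368801, -0.35296514,  0.07159581]), 996, np.float64(0.0007446696791240016))
(array([ 0.48349819, -0.35662065,  0.07157971]), 873, np.float64(0.0007633569391694261))
turn [ 0.11 -0.11 -2.76] shift [ 1.045e+02  6.374e+02 -5.000e-01] t 16.0 tcp [ 0.4864 -0.3575  0.2781]
```

Call:
move_arm --pt "0 0 0 0 20 0 0.3" --pt "0 0 0 3 55 0 0.3" --pt "0 0 0 7 95 0 0.3" --pt "0 0 -0.5 12 135 0 0.3" --pt "0 0 -1 18 175 0 0.3" --pt "0 0 -1.5 24 215 0 0.3" --pt "0 0 -2 31 255 0 0.3" --pt "0 0 -2.5 38 295 0 0.3" --pt "0 0 -2.8 46 335 0 0.3" --pt "0 0 -2.8 54 375 0 0.3" --pt "0 0 -2.8 62 415 0 0.3" --pt "0 0 -2.8 70 440 0 0.3"

```text
t: 17.0
tcp_pos: [0.4551, 0.0899, 0.277]
tool_rot: [0.021, 1.0, 0.002, -0.004]
force: [0.5, -0.6, -0.5]
finger_gap: 0.696
gripper_force: 0.0
```

```bash
python3 - <<'E'
from h import *
rel(.4408,.2868,.12,87.5)
E
```

```text
turn [ 0.18 -0.41  0.13] shift [ 21.3 195.6 157.8] t 17.0 tcp [0.4551 0.0899 0.277 ]
```

Call:
move_arm --pt "0 -0.2 0 5 40 0 0.3" --pt "0 -0.2 0 10 80 0 0.3" --pt "0 -0.2 0 15 120 0 0.3" --pt "0 -0.2 0 19 155 0 0.3" --pt "0 -0.2 0 21 185 15 0.3" --pt "0 -0.2 0 21 198 40 0.3" --pt "0 -0.2 0 21 198 80 0.3" --pt "0 -0.2 0 21 198 115 0.3" --pt "0 -0.2 0 21 198 145 0.3" --pt "0 -0.2 0 21 198 157 0.3" --pt "0 -0.2 0 21 198 157 0.3" --pt "0 -0.2 0 21 198 157 0.3"

```text
t: 18.0
tcp_pos: [0.4429, 0.2852, 0.1205]
tool_rot: [0.021, 1.0, -0.0, -0.002]
force: [0.5, 0.1, -0.6]
finger_gap: 0.705
gripper_force: 0.0
```

```bash
python3 - <<'E'
from pk import *
rel(.4408,.2868,.081,87.5)
print(dome(pts(snap('wrist')),(.4408,.2868)))
E
```

```text
turn [-0.02 -0.2   0.04] shift [ 2.1  1.5 39.5] t 18.0 tcp [0.4429 0.2852 0.1205]
(array([0.44179623, 0.28807616, 0.07851721]), 3312, np.float64(0.0007252446165539632))
```

Call:
move_arm --pt "0 0 0 2 1.5 20 0.3" --pt "0 0 0 2 1.5 33 0.3" --pt "0 0 0 2 1.5 40 0.3" --pt "0 0 0 2 1.5 40 0.5" --pt "0 0 0 2 1.5 40 0.8" --pt "0 0 0 2 1.5 40 0.8" --pt "0 0 0 2 1.5 40 0.8" --pt "0 0 0 2 1.5 40 0.8" --pt "0 0 0 2 1.5 40 0.8" --pt "0 0 0 2 1.5 40 0.8"

```text
t: 18.88
tcp_pos: [0.4435, 0.2878, 0.0837]
tool_rot: [0.021, 1.0, 0.001, 0.002]
force: [0.1, -0.6, 6.7]
finger_gap: 0.313
gripper_force: 39.6
```

Call:
move_arm --pt "0 0 0 0 0 -8 0.8" --pt "0 0 0 0 0 -20 0.8" --pt "0 0 0 0 0 -45 0.8" --pt "0 0 0 0 0 -80 0.8" --pt "0 0 0 0 0 -115 0.8" --pt "0 0 0 0 0 -150 0.8" --pt "0 0 0 0 0 -180 0.8" --pt "0 0 0 0 0 -198 0.8" --pt "0 0 0 0 0 -198 0.8" --pt "0 0 0 0 0 -198 0.8"

```text
t: 19.72
tcp_pos: [0.4422, 0.2871, 0.2816]
tool_rot: [0.021, 1.0, 0.001, 0.002]
force: [-0.1, -0.2, -0.6]
finger_gap: 0.313
gripper_force: 39.4
```

```bash
python3 - <<'E'
from pk import *
held('red',(.5334,-.3613),.28)
E
```

```text
dome-tcp [-0.001   0.0007 -0.0038] 5133 0.00072
turn [0.09 0.03 2.74] shift [-120.7 -644.2   -0.7] t 19.77 tcp [0.4415 0.2868 0.2802]
```

Call:
move_arm --pt "0 0 0 -5 -15 0 0.8" --pt "0 0 0 -15 -40 0 0.8" --pt "0 0 0.5 -30 -78 0 0.8" --pt "0 0 1 -45 -116 0 0.8" --pt "0 0 1.5 -58 -154 0 0.8" --pt "0 0 2 -70 -192 0 0.8" --pt "0 0 2 -82 -230 0 0.8" --pt "0 0 2.5 -92 -268 0 0.8" --pt "0 0 2.8 -100 -306 0 0.8" --pt "0 0 2.8 -107 -345 0 0.8" --pt "0 0 2.8 -112 -385 0 0.8" --pt "0 0 2.8 -116 -425 0 0.8"

```text
t: 20.77
tcp_pos: [0.5388, -0.144, 0.2774]
tool_rot: [0.046, 0.999, 0.002, -0.001]
force: [1.1, -0.1, -0.1]
finger_gap: 0.313
gripper_force: 39.5
```

Call:
move_arm --pt "0 0 0 -3 -38 0 0.8" --pt "0 0 0 -6 -78 0 0.8" --pt "0 0 0 -9 -118 0 0.8" --pt "0 0 0 -11 -155 0 0.8" --pt "0 0 0 -13 -190 0 0.8" --pt "0 0 0 -15 -213 0 0.8" --pt "0 0 0 -15 -218 25 0.8" --pt "0 0 0 -15 -218 60 0.8" --pt "0 0 0 -15 -218 95 0.8" --pt "0 0 0 -15 -218 130 0.8" --pt "0 0 0 -15 -218 155 0.8" --pt "0 0 0 -15 -218 162 0.8"

```text
t: 21.77
tcp_pos: [0.5312, -0.3572, 0.11]
tool_rot: [0.046, 0.999, 0.006, -0.005]
force: [0.4, 0.2, -0.6]
finger_gap: 0.315
gripper_force: 39.5
```

Call:
move_arm --pt "0 0 0 0 0 0 0.8" --pt "0 0 0 0 0 0 0.8" --pt "0 0 0 0 0 0 0.8"

```text
t: 22.02
tcp_pos: [0.5361, -0.3614, 0.119]
tool_rot: [0.046, 0.999, 0.0, 0.002]
force: [-0.3, 0.0, -0.4]
finger_gap: 0.319
gripper_force: 39.5
```

```bash
python3 - <<'E'
from pk import *
held('red',(.5334,-.3613),.0765)
E
```

```text
dome-tcp [-0.0022  0.0005 -0.0058] 4773 0.00069
turn [-0.02  0.26 -0.05] shift [ 0.8 -0.3 43. ] t 22.07 tcp [ 0.5362 -0.3615  0.1195]
```

Aligned within 1 mm. I'll insert.

Call:
move_arm --pt "0 0.2 0 0.7 -0.3 8 0.8" --pt "0 0.2 0 0.7 -0.3 14 0.8" --pt "0 0.2 0 0.7 -0.3 20 0.8" --pt "0 0.2 0 0.7 -0.3 26 0.8" --pt "0 0.2 0 0.7 -0.3 32 0.8" --pt "0 0.2 0 0.7 -0.3 37 0.8" --pt "0 0.2 0 0.7 -0.3 41 0.8" --pt "0 0.2 0 0.7 -0.3 43.5 0.8" --pt "0 0.2 0 0.7 -0.3 43.5 0.8" --pt "0 0.2 0 0.7 -0.3 43.5 0.8"

```text
t: 22.9
tcp_pos: [0.5348, -0.3611, 0.0767]
tool_rot: [0.046, 0.999, 0.001, -0.001]
force: [-2.9, 2.7, 14.4]
finger_gap: 0.314
gripper_force: 40.9
```

Call:
move_arm --pt "0 0 0 0 0 0 0.55" --pt "0 0 0 0 0 0 0.3" --pt "0 0 0 0 0 0 0.3" --pt "0 0 0 0 0 0 0.3" --pt "0 0 0 0 0 -25 0.3" --pt "0 0 0 0 0 -60 0.3" --pt "0 0 0 0 0 -100 0.3" --pt "0 0 0 0 0 -140 0.3" --pt "0 0 0 0 0 -175 0.3" --pt "0 0 0 0 0 -203 0.3" --pt "0 0 0 0 0 -203 0.3" --pt "0 0 0 0 0 -203 0.3"

```text
t: 23.9
tcp_pos: [0.5356, -0.3619, 0.2791]
tool_rot: [0.046, 0.999, -0.0, 0.001]
force: [-0.4, 0.4, 0.0]
finger_gap: 0.703
gripper_force: 0.0
```

```bash
python3 - <<'E'
from pk import *
s=snap('wrist','w7.png'); P=pts(s)
for c in [(.4336,-.3523),(.4836,-.3571),(.5334,-.3613)]: print(dome(P,c,.086))
rel(.4912,.2855,.28,87.5)
E
```

```text
(array([ 0.43356368, -0.35293618,  0.07150646]), 1136, np.float64(0.000790214563073365))
(array([ 0.48330826, -0.35662758,  0.07154279]), 991, np.float64(0.0007715363952584184))
(array([ 0.53329282, -0.36053   ,  0.07158727]), 878, np.float64(0.0007722115467737246))
turn [ 0.12 -0.11 -2.76] shift [102.6 639.9  -1.5] t 23.95 tcp [ 0.5347 -0.3611  0.277 ]
```

Call:
move_arm --pt "0 0 0 0 20 0 0.3" --pt "0 0 0 3 55 0 0.3" --pt "0 0 0 7 95 0 0.3" --pt "0 0 -0.5 12 135 0 0.3" --pt "0 0 -1 18 175 0 0.3" --pt "0 0 -1.5 24 215 0 0.3" --pt "0 0 -2 31 255 0 0.3" --pt "0 0 -2.5 38 295 0 0.3" --pt "0 0 -2.8 46 335 0 0.3" --pt "0 0 -2.8 54 375 0 0.3" --pt "0 0 -2.8 62 415 0 0.3" --pt "0 0 -2.8 70 440 0 0.3"

```text
t: 24.95
tcp_pos: [0.5034, 0.0867, 0.2759]
tool_rot: [0.021, 1.0, 0.002, -0.003]
force: [0.7, 0.6, 0.8]
finger_gap: 0.7
gripper_force: 0.0
```

Call:
move_arm --pt "0 -0.2 0 5 40 0 0.3" --pt "0 -0.2 0 10 80 0 0.3" --pt "0 -0.2 0 15 120 0 0.3" --pt "0 -0.2 0 19 155 0 0.3" --pt "0 -0.2 0 22 185 15 0.3" --pt "0 -0.2 0 23 201 40 0.3" --pt "0 -0.2 0 23 201 80 0.3" --pt "0 -0.2 0 23 201 115 0.3" --pt "0 -0.2 0 23 201 145 0.3" --pt "0 -0.2 0 23 201 157 0.3" --pt "0 -0.2 0 23 201 157 0.3" --pt "0 -0.2 0 23 201 157 0.3"

```text
t: 25.95
tcp_pos: [0.4894, 0.2849, 0.1193]
tool_rot: [0.021, 1.0, 0.0, -0.002]
force: [-0.1, -0.4, 0.3]
finger_gap: 0.697
gripper_force: 0.0
```

```bash
python3 - <<'E'
from pk import *
rel(.4912,.2855,.081,87.5)
print(dome(pts(snap('wrist')),(.4912,.2855)))
E
```

```text
turn [ 0.01 -0.19  0.04] shift [-1.9  0.7 38.3] t 25.95 tcp [0.4894 0.2849 0.1193]
(array([0.49217907, 0.28633294, 0.07849872]), 3315, np.float64(0.000706442049171483))
```

Call:
move_arm --pt "0 0 0 -2 0.7 20 0.3" --pt "0 0 0 -2 0.7 33 0.3" --pt "0 0 0 -2 0.7 38.5 0.3" --pt "0 0 0 -2 0.7 38.5 0.5" --pt "0 0 0 -2 0.7 38.5 0.8" --pt "0 0 0 -2 0.7 38.5 0.8" --pt "0 0 0 -2 0.7 38.5 0.8" --pt "0 0 0 -2 0.7 38.5 0.8" --pt "0 0 0 -2 0.7 38.5 0.8" --pt "0 0 0 -2 0.7 38.5 0.8"

```text
t: 26.83
tcp_pos: [0.4937, 0.2864, 0.0842]
tool_rot: [0.021, 1.0, 0.001, 0.002]
force: [0.4, -0.2, 5.3]
finger_gap: 0.314
gripper_force: 39.6
```

Call:
move_arm --pt "0 0 0 0 0 -8 0.8" --pt "0 0 0 0 0 -20 0.8" --pt "0 0 0 0 0 -45 0.8" --pt "0 0 0 0 0 -80 0.8" --pt "0 0 0 0 0 -115 0.8" --pt "0 0 0 0 0 -150 0.8" --pt "0 0 0 0 0 -180 0.8" --pt "0 0 0 0 0 -198 0.8" --pt "0 0 0 0 0 -198 0.8" --pt "0 0 0 0 0 -198 0.8"

```text
t: 27.67
tcp_pos: [0.4927, 0.2859, 0.2827]
tool_rot: [0.021, 1.0, 0.002, 0.002]
force: [-0.9, -1.2, -0.3]
finger_gap: 0.315
gripper_force: 39.4
```

```bash
python3 - <<'E'
from pk import *
held('yellow',(.5832,-.3652),.28)
E
```

```text
dome-tcp [-0.0009  0.0007 -0.0041] 5052 0.0007
turn [0.11 0.06 2.74] shift [-1.201e+02 -6.469e+02 -1.000e-01] t 27.72 tcp [0.4919 0.2855 0.281 ]
```

Call:
move_arm --pt "0 0 0 -5 -15 0 0.8" --pt "0 0 0 -15 -40 0 0.8" --pt "0 0 0.5 -30 -78 0 0.8" --pt "0 0 1 -45 -116 0 0.8" --pt "0 0 1.5 -58 -154 0 0.8" --pt "0 0 2 -70 -192 0 0.8" --pt "0 0 2 -82 -230 0 0.8" --pt "0 0 2.5 -92 -268 0 0.8" --pt "0 0 2.8 -100 -306 0 0.8" --pt "0 0 2.8 -107 -345 0 0.8" --pt "0 0 2.8 -112 -385 0 0.8" --pt "0 0 2.8 -116 -425 0 0.8"

```text
t: 28.72
tcp_pos: [0.5892, -0.1453, 0.2778]
tool_rot: [0.046, 0.999, 0.002, -0.001]
force: [0.1, 0.1, 0.0]
finger_gap: 0.318
gripper_force: 39.5
```

Call:
move_arm --pt "0 0 0 -3 -38 0 0.8" --pt "0 0 0 -6 -78 0 0.8" --pt "0 0 0 -9 -118 0 0.8" --pt "0 0 0 -11 -155 0 0.8" --pt "0 0 0 -13 -190 0 0.8" --pt "0 0 0 -14 -214 0 0.8" --pt "0 0 0 -14 -221 25 0.8" --pt "0 0 0 -14 -221 60 0.8" --pt "0 0 0 -14 -221 95 0.8" --pt "0 0 0 -14 -221 130 0.8" --pt "0 0 0 -14 -221 155 0.8" --pt "0 0 0 -14 -221 162 0.8"

```text
t: 29.72
tcp_pos: [0.5801, -0.3615, 0.1099]
tool_rot: [0.046, 0.999, 0.006, -0.005]
force: [-0.6, 0.6, -1.2]
finger_gap: 0.316
gripper_force: 39.5
```

Call:
move_arm --pt "0 0 0 0 0 0 0.8" --pt "0 0 0 0 0 0 0.8" --pt "0 0 0 0 0 0 0.8"

```text
t: 29.97
tcp_pos: [0.5853, -0.3656, 0.1196]
tool_rot: [0.046, 0.999, 0.0, 0.002]
force: [-0.3, 0.7, -1.4]
finger_gap: 0.319
gripper_force: 39.5
```

```bash
python3 - <<'E'
from pk import *
held('yellow',(.5832,-.3652),.0765)
E
```

```text
dome-tcp [-0.0022  0.0005 -0.0063] 4613 0.00069
turn [-0.01  0.28 -0.05] shift [ 0.3  0.1 43.6] t 30.02 tcp [ 0.5855 -0.3657  0.1201]
```

Call:
move_arm --pt "0 0.2 0 0.3 0 8 0.8" --pt "0 0.2 0 0.3 0 14 0.8" --pt "0 0.2 0 0.3 0 20 0.8" --pt "0 0.2 0 0.3 0 26 0.8" --pt "0 0.2 0 0.3 0 32 0.8" --pt "0 0.2 0 0.3 0 37 0.8" --pt "0 0.2 0 0.3 0 41 0.8" --pt "0 0.2 0 0.3 0 44 0.8" --pt "0 0.2 0 0.3 0 44 0.8" --pt "0 0.2 0 0.3 0 44 0.8"

```text
t: 30.85
tcp_pos: [0.5846, -0.3652, 0.0772]
tool_rot: [0.046, 0.999, 0.001, -0.0]
force: [-3.9, 1.8, 14.9]
finger_gap: 0.316
gripper_force: 40.8
```

Call:
move_arm --pt "0 0 0 0 0 0 0.55" --pt "0 0 0 0 0 0 0.3" --pt "0 0 0 0 0 0 0.3" --pt "0 0 0 0 0 0 0.3" --pt "0 0 0 0 0 -25 0.3" --pt "0 0 0 0 0 -60 0.3" --pt "0 0 0 0 0 -100 0.3" --pt "0 0 0 0 0 -140 0.3" --pt "0 0 0 0 0 -175 0.3" --pt "0 0 0 0 0 -203 0.3" --pt "0 0 0 0 0 -203 0.3" --pt "0 0 0 0 0 -203 0.3"

```text
t: 31.85
tcp_pos: [0.5852, -0.3658, 0.2791]
tool_rot: [0.046, 0.999, -0.0, 0.001]
force: [-0.7, 0.2, -0.8]
finger_gap: 0.698
gripper_force: 0.0
```

```bash
python3 - <<'E'
from pk import *
s=snap('wrist','w8.png'); P=pts(s)
for c in [(.4336,-.3523),(.4836,-.3571),(.5334,-.3613),(.5832,-.3652)]: print(dome(P,c,.086))
E
```

```text
(array([ 0.43391481, -0.35286842,  0.07129823]), 1041, np.float64(0.0008286144029709123))
(array([ 0.48315936, -0.35657775,  0.07153369]), 1142, np.float64(0.0008071835216074077))
(array([ 0.53314863, -0.36055164,  0.07151097]), 993, np.float64(0.0007713435980357632))
(array([ 0.58308364, -0.3649828 ,  0.07157377]), 875, np.float64(0.0007702942748631337))
```

View pics/w8.png

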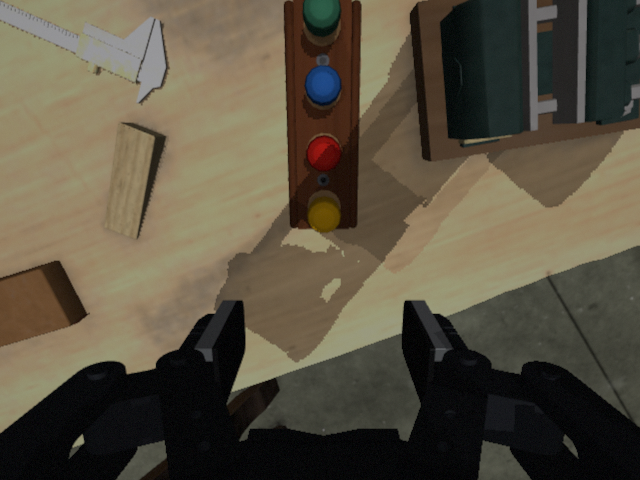

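All four pegs stand seated in order: green (322,12), blue (323,85), red (323,153), yellow (324,213). The gripper is clear of them.

```bash
python3 -c "
from station import order
print(order.sign_off())"
```

```text
the job is handed in; nothing more can be done
None
```

I seated all four pegs upright and fully home in the rail, in order from the robot's end: green, blue, red, yellow. I let go of them and handed the job in after about 32 s; no verdict was returned.

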